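# Set up the portioning scale: dish, then beaker

### The job

Get the kitchen scale ready for portioning: first set the blue dish flat and centred on the scale's round steel platform and let go of it, then stand the yellow beaker upright in the middle of the dish. Set both down gently rather than dropping them, and leave everything else on the bench where it is.

Things in the scene. Friction and masses are not known exactly. Their poses are not given: they have to be found in the camera images.
- dish: loose blue plastic dish (no handles), round and flat-bottomed, about 160 g: outer diameter 130 mm, 30 mm high, upright rim wall 8 mm thick all round, inner diameter 114 mm, floor 5 mm thick. Can be pinched across the rim wall. Origin at the centre of its underside, z up; starts upright on the bench
- beaker: loose yellow plastic beaker, open straight round tube with a floor, no handle, about 90 g: outer diameter 56 mm, 90 mm high, wall 4 mm, floor 5 mm. Origin at the centre of its underside, z up; starts upright on the bench
- scale: white electronic bench scale, fixed to the bench: housing 200 x 180 mm with its top 50 mm above the bench (from 110 mm in front of, to 90 mm behind the origin along its x axis, and 90 mm either side along y). Display on its front (-x) face. Origin on the bench under the axis of its platform. The platform does not move
- platform (a point): centre of the top face of the scale's round steel platform, diameter 130 mm, top face 68 mm above the bench, 18 mm above the housing
- green_beaker: loose green beaker of the same shape and size as the yellow one; not to be used. Origin at the centre of its underside
- shaker: loose steel shaker with a closed domed top, diameter 54 mm, 98 mm high, a bystander. Origin at the centre of its underside
- jar: loose closed jar with a red cap, diameter 72 mm, 120 mm high, a bystander. Origin at the centre of its underside
- spatula: loose spatula with a wooden handle and a steel blade, about 280 mm long, lying on the bench along its own x axis, a bystander. Origin on the bench under the middle of its length
There are look-alikes about, which are no part of the job. Of the things shaped like the beaker, the yellow one is meant. Several things look just like the dish: the one meant starts farthest to the robot's right.

How it is judged (in metres and radians):
On the way, in this order (a step that is already met when the one before it is completed fails the run):
1. the blue dish lies flat and centred on the platform, let go, with the yellow beaker still elsewhere (horizontal distance between dish and platform below 0.02 m and z of dish in the frame of platform between -0.005 and 0.005 m and angle between dish's own z axis and vertical below 0.06 rad and contact force between dish and the fingers below 0.2 N and horizontal distance between beaker and dish above 0.08 m and linear speed of dish below 0.03 m/s), for 0.2 s.
2. the yellow beaker stands upright in the middle of the dish on the platform (horizontal distance between dish and platform below 0.02 m and z of dish in the frame of platform between -0.005 and 0.005 m and angle between dish's own z axis and vertical below 0.06 rad and horizontal distance between beaker and dish below 0.015 m and z of beaker in the frame of dish between 0 and 0.01 m and angle between beaker's own z axis and vertical below 0.08 rad), for 0.2 s.
At the end, for the whole second after the job is handed in: The blue dish lies flat on the scale's platform, its centre within 20 mm of the platform's centre; the yellow beaker stands upright on the dish's floor, its centre within 15 mm of the dish's centre; both are released and at rest (all of step 2 and linear speed of each of dish, beaker below 0.02 m/s); the robot touches nothing.
It fails at once if the dish or the beaker is dropped: it falls free from more than about 25 mm ((linear speed of dish above 0.7 m/s and contact force between dish and anything else below 0.1 N) or (linear speed of beaker above 0.7 m/s and contact force between beaker and anything else below 0.1 N)).
It fails at once if a bystander is shifted by more than 30 mm or tipped over (distance of any of green_beaker, shaker, jar, spatula from where it was at the start of the episode above 0.03 m or angle between any of green_beaker, shaker, jar's own z axis and vertical above 0.4 rad).
It also fails if it takes over 64 s, if anything falls off the work surface, if the arm or the gripper's body presses on something with over 40 N, if the wrist force passes 120 N, or if a joint passes its speed limit or range.

### The arm

A 6-joint arm with a two-finger parallel gripper is mounted at the origin on the work surface. World frame = base frame: x ahead of the robot, y to its left, z up, the work surface at z = 0. Lengths are in mm, angles in rad, forces in N, time in s.
With the tool pointing down it reaches from about 350 to 775 mm from the base axis. Payload 7.3 kg.
Tool frame: the origin (TCP) lies on the front face of the gripper's body, between the roots of the fingers; the fingertips stand 66 mm ahead of it and the grasp point (between the pads) lies 47 mm ahead of it (bot.tip_extent is the distance from the TCP to the fingertips, in mm); z points along the fingers, y is the line along which they close (so a half turn about z gives the same grasp; the last joint's range is limited). The gripper opens to 92 mm and grips with 3 to 60 N. Pads are 19 mm wide; open, the fingers measure 130 mm over their backs; the gripper's body (75 mm by 190 mm) begins 47 mm behind the grasp point.
Start: joints at [-1.288, 0.342, 1.524, -0, 1.275, -0.146], TCP at [218.307, -477.473, 292.241] pointing down, gripper open.
Joint ranges: [-2.53, 2.53], [-0.77, 2.02], [0.04, 2.7], [-1, 4.14], [0.28, 2.66], [-3.11, 3.11]. Speed limits (rad/s): [2.57, 2.57, 3.14, 3.14, 3.14, 3.14].

### API

Orientations are given as [roll, pitch, yaw] about the fixed x, y, z axes, in that order (R = Rz(yaw) Ry(pitch) Rx(roll)).
In Python, from plant import readout, viewer, order, bot gives the robot as it stands.
- The arm moves only by the shell command python3 -m creep 'ROWS'. ROWS is text: rows parted by semicolons, each of 7 numbers parted by spaces: the shift along the world's x, y, z in m, then the turn, a rotation vector about the world's x, y, z in rad, then the opening in per cent of the stroke, from 0 (shut) to 100 (fully open). A call has 1 to 8 rows; each row shifts and turns the commanded pose from where the row before left it; what a row does not reach is not made up. A row lasts 1/12 s, in which the tool goes at most 41.7 mm and 7.16 degrees, less where a joint would pass 70% of its speed; a pose out of reach is approached as far as the arm can. A call is refused whole if a number of a shift passes 0.0417 or a number of a turn 0.125, either way. A call with a gripper value outside its range is refused whole. The fingers move at their own pace and stop on an object; the grip force is fixed at half the most. Time passes only in rows, so rows that do not move let the fingers close. It gives the time, the measured TCP pose, the force, the opening and the grip force at its end, in the units of the state.
- readout.get_obs(): the state, without advancing time (a new reading comes with each control period).
- viewer.capture(name): name is "scene" or "top" or "wrist"; returns the picture (480x640x3 uint8, red, green, blue); there is no depth.
- viewer.camera_info(name): a dict with "fx", "fy", "cx", "cy" (pixels), "origin" and "rotation" of the camera in the world. Camera axes: x right, y up, looking along -z (the intrinsics and any distortion apply to the point x, -y, -z); pixel columns grow to the right and rows downward; lengths in mm; the calibration is good to about 2 mm. A picture is of the moment at which its call begins: read the wrist's pose just before it. camera_info takes no time and is no camera call; for the wrist camera it gives the pose at the moment of the call.
- order.close_job(): hands the job in; it is judged then, once.
The state is a dict: "time": time; "joint_positions": joint angles; "dq": joint speeds; "tau": joint torques, N m; "tool_pos": TCP position; "tcp_rot": TCP orientation; "contact_force": force on the tool from outside, world axes, zero at the start; "moment": the same for the moment, N m; "grip_width": finger opening in mm; "finger_force": force on a finger pad.
Only numpy, scipy, OpenCV 4.12 (cv2) and the standard library are available. Lean on these libraries where they do the work, as an engineer would, in place of code of your own. Each camera call takes 0.05 s, during which the arm holds its last target. There are 200 camera calls.

## Working session

There is one attempt and no reset: what is moved stays moved. The work goes in short steps, Python scripts to look and compute and a shell command to move; the robot and the scene stay as the last step left them, time stands still between calls to the robot, and variables do not carry over. Pictures are saved under pics/ and viewed, at most 12 in all, crops included, and the job is handed in when it is done.

```bash
mkdir -p pics; python3 - <<'E'
from plant import readout, viewer, order, bot
import cv2
print(readout.get_obs())
for n in("scene","top"):
    im=viewer.capture(n); cv2.imwrite(f"pics/{n}0.png",im[...,::-1]); print(n,viewer.camera_info(n))
E
```

```text
{'time': 0.0, 'joint_positions': array([-1.28801426e+00,  3.42711539e-01,  1.52503411e+00, -1.14885421e-06,
        1.27537158e+00, -1.45971836e-01]), 'dq': array([ 0.00108821, -0.00153994, -0.00024606, -0.00127706,  0.00033731,
       -0.00054222]), 'tau': array([-7.19100171e-05, -4.31237555e+01, -2.44226557e+01,  7.18872109e-02,
        5.59757254e-02, -1.17280642e-04]), 'tool_pos': array([ 218.20883426, -477.16480815,  291.54471851]), 'tcp_rot': array([-3.14008414e+00, -2.20667948e-04,  4.28754075e-01]), 'contact_force': array([-0.83061162,  0.40270061,  0.5821261 ]), 'moment': array([-0.01939402,  0.02830735, -0.01420991]), 'finger_force': 0.0, 'grip_width': 92.05768535529599}
scene {'fx': 523.4070620443451, 'fy': 523.4070620443451, 'cx': 312.1433204941446, 'cy': 243.22564433019355, 'origin': array([ 871.31983821, -710.19987112,  993.63639376]), 'rotation': array([ 0.6727237 , -0.01488881,  0.56826729])}
top {'fx': 542.6678210003747, 'fy': 542.6678210003747, 'cx': 323.64796452545625, 'cy': 241.2113007532849, 'origin': array([ 375.7643416 ,  -73.4077765 , 1478.48141242]), 'rotation': array([ 0.09244449,  0.00932263, -1.54798258])}
```

View pics/top0.png

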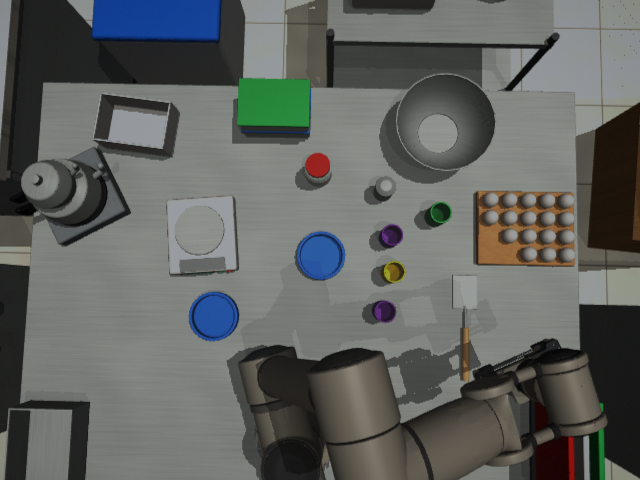

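View pics/scene0.png

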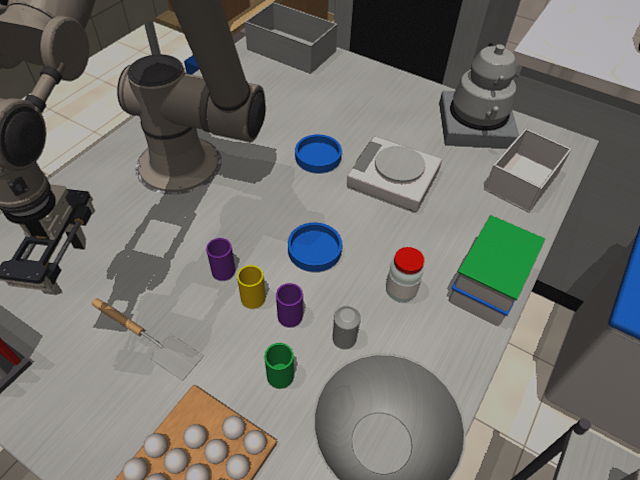

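The top view shows two blue dishes, at (320,256) and (214,316), so the target is (320,256), the one farther right. The scale platform is at (200,230), and the yellow beaker is at (393,272) between the purple look-alikes at (391,236) and (384,311). The scene view agrees: dish (315,247), beaker (251,287), platform (400,165).

```bash
cat > h.py <<'E'
from plant import readout, viewer, order, bot
import cv2, numpy as np
from scipy.spatial.transform import Rotation as R
def grab(n,name=None):
    ci=viewer.camera_info(n); im=viewer.capture(n)
    if name: cv2.imwrite(f"pics/{name}.png",im[...,::-1])
    return im,ci
def ray(ci,p,z):
    d=R.from_euler('xyz',ci['rotation']).apply([(p[0]-ci['cx'])/ci['fx'],-(p[1]-ci['cy'])/ci['fy'],-1])
    o=np.array(ci['origin']); return o+d*(z-o[2])/d[2]
def hsv(im): return cv2.cvtColor(im,cv2.COLOR_RGB2HSV)
def blobs(m,amin=80):
    c,_=cv2.findContours(m,cv2.RETR_EXTERNAL,cv2.CHAIN_APPROX_NONE)
    return [x for x in c if cv2.contourArea(x)>amin]
BLUE=((100,120,40),(125,255,255)); YEL=((20,120,60),(35,255,255))
def onplane(ci,c,z): return np.array([ray(ci,p[0],z)[:2] for p in c])
def circ(P):
    A=np.c_[2*P,np.ones(len(P))]; s=np.linalg.lstsq(A,(P**2).sum(1),rcond=None)[0]
    return s[:2],np.sqrt(s[2]+s[:2]@s[:2])
E
python3 - <<'E'
from h import *
for n in("top","scene"):
    im,ci=grab(n); H=hsv(im)
    for nm,(lo,hi),z in(("blue",BLUE,30),("yel",YEL,90)):
        for c in blobs(cv2.inRange(H,lo,hi)):
            m=cv2.minEnclosingCircle(c)
            if m[1]>45: continue
            P=onplane(ci,c,z); q,r=circ(P)
            print(n,nm,np.round(m[0]),q.round(1),r.round(1),"ext",P.min(0).round(),P.max(0).round())
    g=cv2.cvtColor(im,cv2.COLOR_RGB2GRAY)
    if n=="top":
        print(g[230,160:245:3],H[230,200],H[265,200],H[205,175])
        w=cv2.inRange(H,(0,0,185),(179,40,255))
        cs=cv2.HoughCircles(g[180:290,150:250],cv2.HOUGH_GRADIENT,1,30,param1=60,param2=12,minRadius=20,maxRadius=30)
        if cs is not None:
            for c in cs[0]: print("hough",c+[150,180,0],ray(ci,c[:2]+[150,180],68).round(1),c[2]*(1410)/ci['fx'])
    s=(170,190,240,280) if n=="top" else (340,130,450,215)
    for (x,y) in [] : pass
    crop=im[s[1]:s[3],s[0]-5:s[2]]
    if n=="top": cv2.imwrite("pics/scaletop.png",cv2.resize(crop[...,::-1],None,fx=5,fy=5,interpolation=cv2.INTER_NEAREST))
E
```

```text
top blue [213. 316.] [304.8 231.3] 64.2 ext [241. 165.] [368. 296.]
top blue [320. 255.] [472.2 -49.2] 63.3 ext [ 408. -112.] [535.  14.]
top yel [394. 272.] [ 430.6 -238.4] 26.7 ext [ 404. -264.] [ 457. -211.]
[135 137 135 153 155 144 142 142 143 142 143 143 143 142 142 143 142 141
 141 141 142 127 156 156 156  64 131 132 132] [ 54   9 145] [ 90   5 101] [105  13 161]
hough [199.5        230.5         25.70000076] [527.2 268.7  68. ] 66.77565
scene blue [482. 296.] [859.8  80.9] 80.8 ext [795.   6.] [924.  34.]
scene blue [314. 246.] [478.4 -58.6] 68.3 ext [ 411. -130.] [546.  13.]
scene blue [318. 153.] [312.5 220.4] 71.1 ext [244. 146.] [382. 296.]
scene blue [191.  64.] [-249.8  351.4] 34.9 ext [-283.  311.] [-217.  396.]
scene yel [250. 286.] [ 449.5 -260. ] 41.8 ext [ 405. -306.] [ 494. -214.]
```

View pics/scaletop.png

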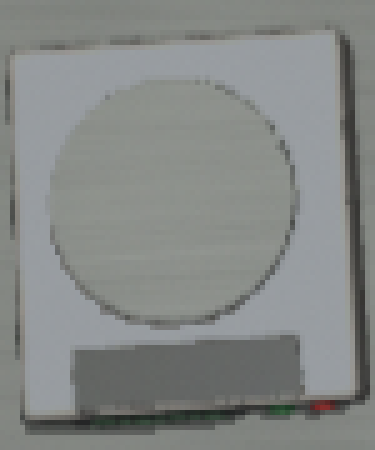

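The zoomed scale crop shows the steel disc centred at about (199.8,230.3). That agrees with the Hough circle, so the platform is at (527,269). The dish is at about (472,-49) and the beaker at about (431,-238). I'm moving above the dish's left rim with yaw 0.

```bash
python3 -m creep '0.016 0.0306 0 0 0 -0.027 100;0.016 0.0306 0 0 0 -0.027 100;0.016 0.0306 0 0 0 -0.027 100;0.016 0.0306 0 0 0 -0.027 100;0.016 0.0306 0 0 0 -0.027 100;0.016 0.0306 0 0 0 -0.027 100;0.016 0.0306 0 0 0 -0.027 100;0.016 0.0306 0 0 0 -0.027 100' && python3 -m creep '0.016 0.0306 0 0 0 -0.027 100;0.016 0.0306 0 0 0 -0.027 100;0.016 0.0306 0 0 0 -0.027 100;0.016 0.0306 0 0 0 -0.027 100;0.016 0.0306 0 0 0 -0.027 100;0.016 0.0306 0 0 0 -0.027 100;0.014 0.0306 0 0 0 -0.027 100;0 0 0 0 0 0 100' 
cat > w.py <<'E'
from h import *
import sys
o=readout.get_obs(); im,ci=grab("wrist",sys.argv[1]); H=hsv(im)
print(o['time'],o['tool_pos'].round(1),o['tcp_rot'].round(3),o['grip_width'],ci['origin'].round(1))
for nm,(lo,hi),z in(("blue",BLUE,float(sys.argv[2])),("yel",YEL,float(sys.argv[3]))):
    for c in blobs(cv2.inRange(H,lo,hi),400):
        P=onplane(ci,c,z); q,r=circ(P); print(nm,cv2.boundingRect(c),q.round(1),r.round(1),P.min(0).round(1),P.max(0).round(1))
E
python3 w.py w1 30 90
```

```text
time: 0.87
tool_pos: [346.7, -231.1, 292.3]
tcp_rot: [3.141, -0.0, 0.211]
contact_force: [0.5, 0.2, -0.0]
grip_width: 91.9
finger_force: 0.0
time: 1.53
tool_pos: [457.8, -14.1, 292.1]
tcp_rot: [-3.14, -0.001, 0.027]
contact_force: [-1.4, -0.4, 0.1]
grip_width: 92.1
finger_force: 0.0
1.5333 [457.8 -14.1 292.1] [-3.14e+00 -1.00e-03  2.70e-02] 92.12561607328712 [534.8 -12.9 383.1]
blue (70, 276, 92, 42) [342.4 211. ] 39.6 [334.6 161.1] [382.2 256.9]
blue (297, 129, 130, 128) [475.1 -49.5] 63.4 [ 411.7 -113.4] [538.6  14.2]
yel (309, 384, 270, 13) [ 397.6 -132.4] 129.7 [ 286.7 -264.7] [308.1  -3.2]
yel (113, 309, 33, 62) [337.6 147.8] 32.9 [311.2 147.2] [376.4 182. ]
yel (504, 210, 111, 80) [ 442.7 -215.7] 40.7 [ 407.1 -265.3] [ 477.4 -165.7]
```

View pics/w1.png

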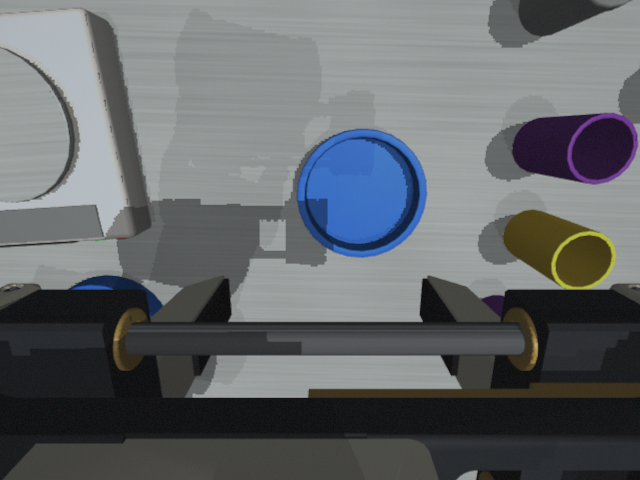

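The wrist view shows the target dish at (362,192) with the rim clear, plus the yellow beaker at (583,262). The dish measures about (474,-49.4). Lining up over its left rim wall.

```bash
python3 -m creep '0.016 0.026 0 0 0 -0.027 100;0 0 -0.032 0 0 0 100;0 0 -0.04 0 0 0 100;0 0 -0.04 0 0 0 100;0 0 -0.03 0 0 0 100;0 0 -0.02 0 0 0 100;0 0 0 0 0 0 100;0 0 0 0 0 0 100'; python3 w.py w2 30 90
```

```text
time: 2.25
tool_pos: [471.8, 6.8, 129.9]
tcp_rot: [-3.142, 0.002, -0.004]
contact_force: [1.0, -0.8, 0.5]
grip_width: 91.7
finger_force: 0.0
2.25 [471.8   6.8 129.9] [-3.142e+00  2.000e-03 -4.000e-03] 91.68364171878343 [549.2   5.8 220.6]
blue (311, 149, 226, 174) [487.6 -46.9] 55.6 [ 439.8 -112.9] [540.   14.2]
yel (309, 383, 331, 14) [477.6 -58.7] 56.5 [ 437.7 -130.6] [444.5  13.2]
yel (507, 310, 31, 61) [464.5 -71.7] 10.8 [451.1 -83. ] [479.5 -67.7]
yel (113, 309, 32, 62) [463.2  79.4] 15.2 [451.6  79.4] [480.5  95.4]
```

```bash
python3 -m creep '0.002 0.005 -0.016 0 0 0 100;0 0 -0.02 0 0 0 100;0 0 -0.012 0 0 0 100;0 0 -0.008 0 0 0 100;0 0 0 0 0 0 100;0 0 0 0 0 0 50;0 0 0 0 0 0 50;0 0 0 0 0 0 30' && python3 -m creep '0 0 0 0 0 0 20;0 0 0 0 0 0 10;0 0 0 0 0 0 0;0 0 0 0 0 0 0;0 0 0 0 0 0 0;0 0 0 0 0 0 0'
```

```text
time: 2.97
tool_pos: [475.0, 12.4, 75.3]
tcp_rot: [3.141, -0.002, -0.003]
contact_force: [0.4, 0.4, -0.2]
grip_width: 76.0
finger_force: 0.0
time: 3.47
tool_pos: [474.3, 12.5, 74.2]
tcp_rot: [3.142, 0.0, -0.003]
contact_force: [-0.9, -0.3, -0.4]
grip_width: 36.6
finger_force: 0.0
```

```bash
python3 -m creep '0 0 0 0 0 0 0;0 0 0 0 0 0 0;0 0 0 0 0 0 0;0 0 0 0 0 0 0;0 0 0 0 0 0 0;0 0 0 0 0 0 0;0 0 0 0 0 0 0;0 0 0 0 0 0 0'
```

```text
time: 4.13
tool_pos: [474.3, 12.5, 74.2]
tcp_rot: [3.141, -0.0, -0.003]
contact_force: [-0.4, 0.6, -0.3]
grip_width: 8.3
finger_force: 32.7
```

Gripped at 8.3 mm, which is the wall thickness. Lifting and checking.

```bash
python3 -m creep '0 0 0.01 0 0 0 0;0 0 0.015 0 0 0 0;0 0 0.02 0 0 0 0;0 0 0.02 0 0 0 0;0 0 0.02 0 0 0 0;0 0 0.02 0 0 0 0;0 0 0.015 0 0 0 0;0 0 0 0 0 0 0' && python3 -m creep '0.003 0.018 0 0 0 0 0;0.005 0.03 0 0 0 0 0;0.005 0.03 0 0 0 0 0;0.005 0.03 0 0 0 0 0;0.005 0.03 0 0 0 0 0;0.005 0.03 0 0 0 0 0;0.005 0.03 0 0 0 0 0;0.005 0.03 0 0 0 0 0' && python3 -m creep '0.005 0.03 0 0 0 0 0;0.005 0.03 0 0 0 0 0;0.003 0.02 0 0 0 0 0;0.002 0.01 0 0 0 0 0;0 0 0 0 0 0 0;0 0 0 0 0 0 0'; python3 w.py w3 150 90; python3 - <<'E'
from h import *
im,ci=grab("top","t3")
for c in blobs(cv2.inRange(hsv(im),*BLUE)):
    P=onplane(ci,c,150); print(cv2.boundingRect(c),*[x.round(1) for x in circ(P)],P.min(0).round(),P.max(0).round())
E
```

```text
time: 4.8
tool_pos: [475.6, 12.5, 197.6]
tcp_rot: [3.141, -0.006, -0.003]
contact_force: [1.1, -0.1, -2.0]
grip_width: 8.1
finger_force: 32.7
time: 5.47
tool_pos: [511.8, 242.0, 193.3]
tcp_rot: [3.141, 0.002, -0.003]
contact_force: [0.7, 1.3, -1.0]
grip_width: 8.2
finger_force: 32.7
time: 5.97
tool_pos: [526.8, 329.9, 193.4]
tcp_rot: [3.14, 0.002, -0.003]
contact_force: [-0.3, -0.1, -1.9]
grip_width: 8.3
finger_force: 32.7
5.9667 [526.8 329.9 193.4] [ 3.14e+00  2.00e-03 -3.00e-03] 8.269988613581186 [604.2 329.2 284.1]
blue (478, 355, 115, 43) [503.1 239.2] 18.3 [489.4 213.6] [511.3 262.1]
blue (314, 147, 309, 176) [553.8 272.4] 49.8 [527.2 208.9] [598.5 333.7]
yel (114, 383, 371, 15) [465.5 346.4] 73.0 [438.2 226.2] [449.2 466.2]
(189, 292, 50, 49) [310.7 206.1] 58.9 [252. 146.] [368. 266.]
(176, 215, 9, 17) [536.8 298. ] 16.0 [516. 288.] [556. 309.]
(171, 200, 49, 52) [530.  262.4] 55.0 [467. 201.] [594. 318.]
(91, 0, 131, 42) [1060.4  382.7] 124.2 [1003.  219.] [1115.  549.]
```

View pics/w3.png

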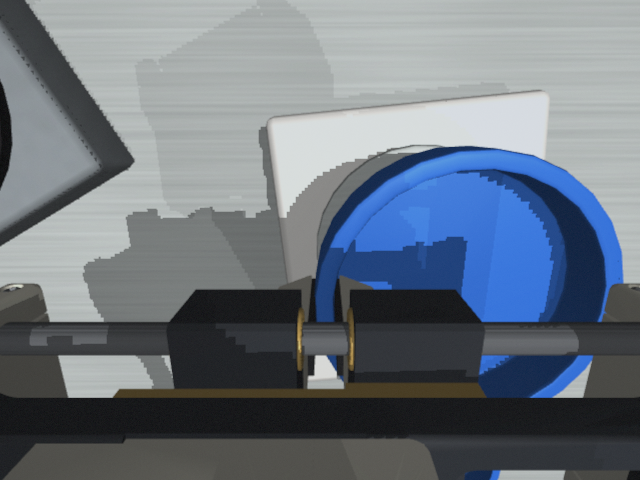

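The wrist view shows the dish held at its left wall at (330,290), level and above the platform, with the disc edge just visible at (400,150). Its centre is about 3 mm too far in +x. Lowering.

```bash
python3 -m creep '-0.003 0 -0.01 0 0 0 0;0 0 -0.015 0 0 0 0;0 0 -0.01 0 0 0 0;0 0 -0.006 0 0 0 0;0 0 -0.003 0 0 0 0;0 0 0 0 0 0 0;0 0 0 0 0 0 0'; python3 w.py w4 106 90; python3 - <<'E'
from h import *
im,ci=grab("scene","s4"); cv2.imwrite("pics/s4c.png",cv2.resize(im[80:240,300:500,::-1],None,fx=4,fy=3.75)[:600])
im,ci=grab("top")
for c in blobs(cv2.inRange(hsv(im),*BLUE)):
    P=onplane(ci,c,105); print(cv2.boundingRect(c),P.min(0).round(),P.max(0).round())
E
```

```text
time: 6.65
tool_pos: [524.6, 330.4, 150.6]
tcp_rot: [-3.141, -0.0, -0.003]
contact_force: [0.0, 0.0, -2.2]
grip_width: 8.0
finger_force: 32.7
6.65 [524.6 330.4 150.6] [-3.141e+00 -0.000e+00 -3.000e-03] 8.02913441524918 [601.7 329.4 241.5]
blue (464, 470, 56, 10) [439.3 249. ] 8.9 [438.1 234.9] [443.8 262.3]
blue (478, 355, 115, 43) [500.1 239. ] 18.4 [486.3 213.2] [508.3 262.1]
blue (314, 146, 309, 177) [551.1 272.4] 50.2 [524.3 208.4] [596.6 334.3]
yel (114, 383, 372, 15) [488.6 342.6] 56.0 [472.7 249. ] [481.3 436.7]
(189, 292, 50, 49) [248. 153.] [368. 277.]
(181, 219, 8, 16) [513. 289.] [552. 308.]
(175, 204, 48, 50) [465. 202.] [592. 321.]
(91, 0, 131, 42) [1024.  229.] [1140.  570.]
```

View pics/s4c.png

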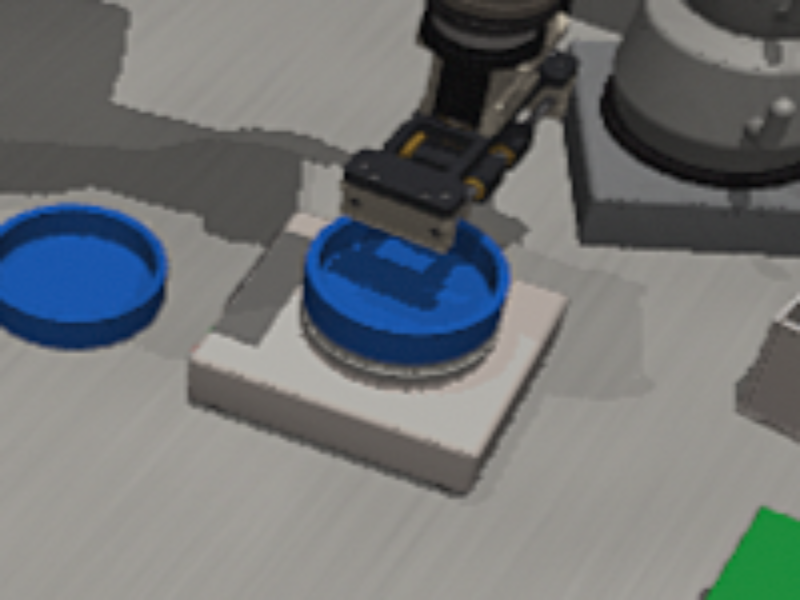

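The crop shows the dish level just above the platform and concentric with it, around (405,300). Lowering the last 8 mm in small steps.

```bash
python3 -m creep '0 0 -0.003 0 0 0 0;0 0 -0.002 0 0 0 0;0 0 -0.001 0 0 0 0;0 0 0 0 0 0 0;0 0 0 0 0 0 0' && python3 -m creep '0 0 -0.001 0 0 0 0;0 0 0 0 0 0 0;0 0 0 0 0 0 0' && python3 -m creep '0 0 -0.001 0 0 0 0;0 0 0 0 0 0 0;0 0 0 0 0 0 0'
```

```text
time: 7.22
tool_pos: [524.3, 330.5, 144.1]
tcp_rot: [3.141, 0.0, -0.003]
contact_force: [1.1, -0.5, -1.5]
grip_width: 8.3
finger_force: 32.7
time: 7.47
tool_pos: [524.3, 330.5, 143.2]
tcp_rot: [3.141, 0.0, -0.003]
contact_force: [0.2, -0.8, -1.8]
grip_width: 8.6
finger_force: 32.7
time: 7.72
tool_pos: [524.4, 330.6, 142.4]
tcp_rot: [-3.142, -0.0, -0.003]
contact_force: [0.4, 0.7, -1.0]
grip_width: 8.3
finger_force: 32.7
```

```bash
python3 -m creep '0 0 -0.0005 0 0 0 0;0 0 0 0 0 0 0;0 0 0 0 0 0 0' && python3 -m creep '0 0 -0.0005 0 0 0 0;0 0 0 0 0 0 0;0 0 0 0 0 0 0'
```

```text
time: 7.97
tool_pos: [524.4, 330.6, 142.2]
tcp_rot: [-3.141, -0.001, -0.003]
contact_force: [-0.8, -1.6, 2.5]
grip_width: 8.4
finger_force: 32.7
time: 8.22
tool_pos: [524.4, 330.6, 142.2]
tcp_rot: [-3.141, -0.001, -0.003]
contact_force: [-1.8, -1.2, 6.2]
grip_width: 8.6
finger_force: 32.6
```

The force turning positive shows contact. Releasing and retreating upward.

```bash
python3 -m creep '0 0 0 0 0 0 20;0 0 0 0 0 0 30;0 0 0 0 0 0 50;0 0 0 0 0 0 60;0 0 0 0 0 0 60;0 0 0 0 0 0 60;0 0 0 0 0 0 60;0 0 0 0 0 0 60' && python3 -m creep '0 0 0.01 0 0 0 60;0 0 0.02 0 0 0 60;0 0 0.03 0 0 0 80;0 0 0.04 0 0 0 100;0 0 0.04 0 0 0 100;0 0 0.01 0 0 0 100;0 0 0 0 0 0 100;0 0 0 0 0 0 100' && python3 -m creep '-0.005 -0.03 0 0 0 0 100;-0.005 -0.03 0 0 0 0 100;-0.005 -0.03 0 0 0 0 100;-0.005 -0.03 0 0 0 0 100;-0.005 -0.03 0 0 0 0 100;-0.005 -0.03 0 0 0 0 100;-0.005 -0.03 0 0 0 0 100;-0.005 -0.03 0 0 0 0 100' && python3 -m creep '-0.005 -0.03 0 0 0 0 100;-0.005 -0.03 0 0 0 0 100;-0.005 -0.03 0 0 0 0 100;-0.005 -0.03 0 0 0 0 100;-0.005 -0.03 0 0 0 0 100;0 0 0 0 0 0 100;0 0 0 0 0 0 100'; python3 w.py w5 98 90;  python3 - <<'E'
from h import *
im,ci=grab("top","t5")
for c in blobs(cv2.inRange(hsv(im),*BLUE)):
    P=onplane(ci,c,98); print(cv2.boundingRect(c),*[x.round(1) for x in circ(P)],P.min(0).round(),P.max(0).round())
E
```

```text
time: 8.88
tool_pos: [524.3, 330.5, 141.2]
tcp_rot: [3.141, 0.0, -0.003]
contact_force: [-0.9, -0.0, 0.0]
grip_width: 53.9
finger_force: 0.0
time: 9.55
tool_pos: [524.2, 330.5, 292.1]
tcp_rot: [-3.141, -0.001, -0.003]
contact_force: [-0.4, 0.5, -1.4]
grip_width: 89.7
finger_force: 0.0
time: 10.22
tool_pos: [483.0, 89.2, 289.4]
tcp_rot: [3.141, 0.004, -0.003]
contact_force: [-0.3, 0.2, 0.2]
grip_width: 91.7
finger_force: 0.0
time: 10.8
tool_pos: [458.5, -60.5, 289.8]
tcp_rot: [-3.141, 0.003, -0.007]
contact_force: [0.0, -0.6, 0.7]
grip_width: 92.0
finger_force: 0.0
10.8 [458.5 -60.5 289.8] [-3.141e+00  3.000e-03 -7.000e-03] 91.98149807426415 [535.9 -61.7 380.4]
blue (0, 120, 11, 73) [520.8 200.3] 21.6 [490.6 179.9] [544.8 196.6]
yel (113, 310, 32, 61) [344.2 103.6] 32.7 [318.9 103.1] [382.1 138.5]
yel (464, 203, 102, 81) [ 442.7 -221.3] 38.0 [ 406.6 -265.5] [ 478. -177.]
(189, 292, 50, 49) [308.  217.3] 61.0 [247. 154.] [368. 279.]
(172, 204, 52, 50) [527.9 267.8] 64.4 [466. 201.] [593. 333.]
(91, 0, 131, 42) [1087.2  400.5] 129.0 [1028.  231.] [1144.  574.]
```

View pics/w5.png

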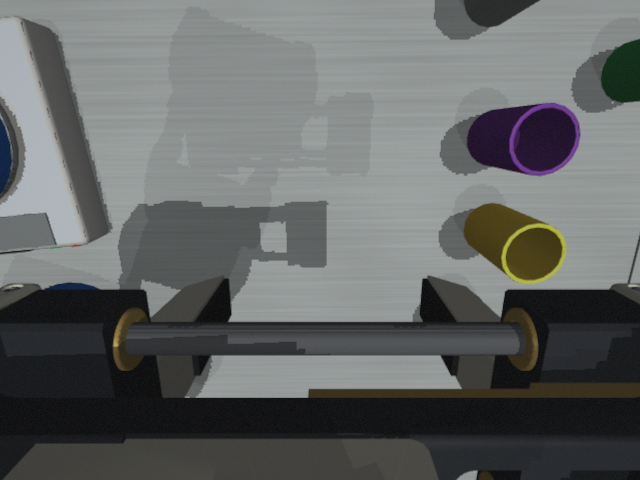

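View pics/t5.png

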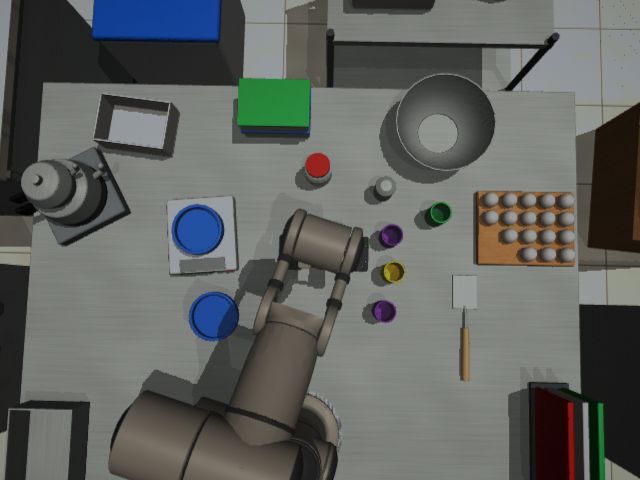

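In the top view the dish sits centred on the platform at (198,229), with a measured centre of (529,267.5) against (527,269). The wrist view shows the yellow beaker's rim at (534,254). Moving above the beaker.

```bash
python3 -m creep '-0.004 -0.0275 0 0 0 0 100;-0.004 -0.0275 0 0 0 0 100;-0.004 -0.0275 0 0 0 0 100;-0.004 -0.0275 0 0 0 0 100;-0.004 -0.0275 0 0 0 0 100;-0.004 -0.025 0 0 0 0 100;-0.0025 -0.015 0 0 0 0 100;0 0 0 0 0 0 100' && python3 -m creep '0 0 -0.03 0 0 0 100;0 0 -0.03 0 0 0 100;0 0 -0.03 0 0 0 100;0 0 -0.01 0 0 0 100;0 0 0 0 0 0 100;0 0 0 0 0 0 100'; python3 w.py w6 98 90; python3 - <<'E'
from h import *
ci=viewer.camera_info("wrist"); im=cv2.imread("pics/w6.png")[...,::-1]
for c in blobs(cv2.inRange(hsv(im),*YEL),400): print(cv2.boundingRect(c),[ray(ci,p,90).round(1) for p in (c[c[:,0,0].argmin(),0],c[c[:,0,0].argmax(),0],c[c[:,0,1].argmin(),0])])
E
```

```text
time: 11.57
tool_pos: [432.9, -238.2, 290.5]
tcp_rot: [3.141, 0.001, -0.004]
contact_force: [-0.1, 0.2, -0.4]
grip_width: 92.0
finger_force: 0.0
time: 12.07
tool_pos: [433.3, -235.5, 191.0]
tcp_rot: [-3.141, 0.001, -0.001]
contact_force: [-0.3, -0.2, 1.2]
grip_width: 91.9
finger_force: 0.0
12.0667 [ 433.3 -235.5  191. ] [-3.141e+00  1.000e-03 -1.000e-03] 91.89819218025332 [ 510.5 -236.4  281.8]
yel (309, 384, 331, 13) [ 410.6 -331.6] 86.6 [ 347.8 -436.4] [ 357.  -225.7]
yel (113, 309, 33, 62) [ 384.6 -126.8] 20.7 [ 367.2 -128.7] [ 409.5 -105.1]
yel (285, 198, 95, 116) [ 440.2 -239.6] 30.3 [ 406.9 -267. ] [ 475.9 -213. ]
(309, 384, 331, 13) [array([ 352.3, -226.4,   90. ]), array([ 349. , -438.2,   90. ]), array([ 356.7, -368.3,   90. ])]
(113, 309, 33, 62) [array([ 390.2, -107.3,   90. ]), array([ 404.4, -128.9,   90. ]), array([ 409.7, -123.7,   90. ])]
(285, 198, 95, 116) [array([ 438.2, -213.8,   90. ]), array([ 431.3, -267.9,   90. ]), array([ 476.3, -237.8,   90. ])]
```

View pics/w6.png

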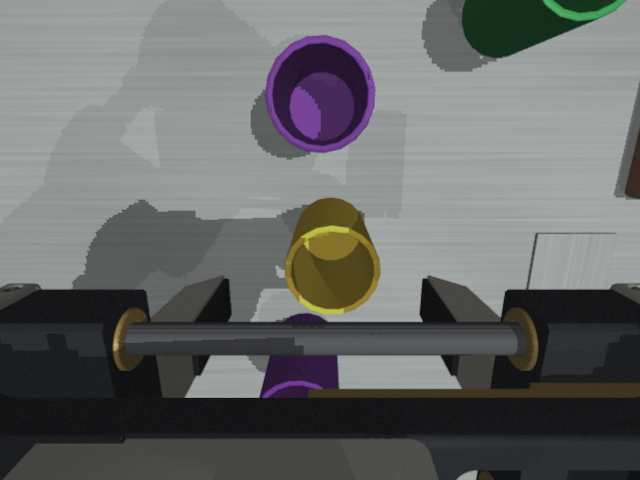

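The wrist view shows the yellow beaker's rim centred at (333,269), about (434,-240), between the fingers with purple beakers to front and back. Correcting -4 mm in y, descending and gripping.

```bash
python3 -m creep '0 -0.004 0 0 0 0 100;0 0 -0.025 0 0 0 100;0 0 -0.025 0 0 0 100;0 0 -0.02 0 0 0 100;0 0 -0.012 0 0 0 100;0 0 0 0 0 0 100;0 0 0 0 0 0 80;0 0 0 0 0 0 70' && python3 -m creep '0 0 0 0 0 0 65;0 0 0 0 0 0 60;0 0 0 0 0 0 50;0 0 0 0 0 0 0;0 0 0 0 0 0 0;0 0 0 0 0 0 0;0 0 0 0 0 0 0;0 0 0 0 0 0 0'
```

```text
time: 12.78
tool_pos: [433.6, -241.6, 110.7]
tcp_rot: [3.14, -0.002, -0.003]
contact_force: [-0.2, -0.1, 0.8]
grip_width: 82.8
finger_force: 0.0
time: 13.45
tool_pos: [433.0, -241.1, 109.7]
tcp_rot: [3.141, -0.001, -0.003]
contact_force: [-1.9, 1.5, 5.9]
grip_width: 56.7
finger_force: 30.0
```

```bash
python3 -m creep '0 0 0.01 0 0 0 0;0 0 0.02 0 0 0 0;0 0 0.03 0 0 0 0;0 0 0.03 0 0 0 0;0 0 0.03 0 0 0 0;0 0 0.03 0 0 0 0;0 0 0.02 0 0 0 0;0 0 0 0 0 0 0' && python3 -m creep '0.003 0.016 0 0 0 0 0;0.006 0.031 0 0 0 0 0;0.006 0.031 0 0 0 0 0;0.006 0.031 0 0 0 0 0;0.006 0.031 0 0 0 0 0;0.006 0.031 0 0 0 0 0;0.006 0.031 0 0 0 0 0;0.006 0.031 0 0 0 0 0' && python3 -m creep '0.006 0.031 0 0 0 0 0;0.006 0.031 0 0 0 0 0;0.006 0.031 0 0 0 0 0;0.006 0.031 0 0 0 0 0;0.006 0.031 0 0 0 0 0;0.006 0.031 0 0 0 0 0;0.006 0.031 0 0 0 0 0;0.006 0.031 0 0 0 0 0' && python3 -m creep '0.004 0.026 0 0 0 0 0;0 0 0 0 0 0 0;0 0 0 0 0 0 0;0 0 0 0 0 0 0'
```

```text
time: 14.12
tool_pos: [434.0, -241.9, 284.1]
tcp_rot: [3.136, -0.007, -0.003]
contact_force: [0.7, -0.5, -0.3]
grip_width: 56.3
finger_force: 30.0
time: 14.78
tool_pos: [477.3, -6.4, 278.4]
tcp_rot: [-3.141, 0.002, -0.003]
contact_force: [1.2, -0.2, -0.8]
grip_width: 56.4
finger_force: 30.0
time: 15.45
tool_pos: [525.3, 241.5, 278.1]
tcp_rot: [3.141, 0.002, -0.003]
contact_force: [-0.5, -0.9, -0.7]
grip_width: 56.4
finger_force: 30.0
time: 15.78
tool_pos: [529.3, 265.5, 278.2]
tcp_rot: [3.14, 0.002, -0.003]
contact_force: [-0.4, 0.2, -1.6]
grip_width: 56.5
finger_force: 30.0
```

```bash
python3 -m creep '0.001 0.002 -0.01 0 0 0 0;0 0 -0.02 0 0 0 0;0 0 -0.02 0 0 0 0;0 0 -0.015 0 0 0 0;0 0 -0.005 0 0 0 0;0 0 0 0 0 0 0;0 0 0 0 0 0 0'; python3 w.py w7 98 190; python3 - <<'E'
from h import *
im,ci=grab("scene"); a=cv2.resize(im[90:210,330:470,::-1],None,fx=3,fy=3)
w=cv2.resize(cv2.imread("pics/w7.png"),(480,360)); cv2.imwrite("pics/c7.png",np.hstack([a[:, :320],w]))
im,ci=grab("top")
for c in blobs(cv2.inRange(hsv(im),*BLUE)):
    P=onplane(ci,c,98); print(cv2.boundingRect(c),P.min(0).round(),P.max(0).round())
E
```

```text
time: 16.37
tool_pos: [531.1, 267.5, 209.5]
tcp_rot: [3.142, -0.0, -0.004]
contact_force: [0.7, -0.5, 0.4]
grip_width: 56.0
finger_force: 30.0
16.3667 [531.1 267.5 209.5] [ 3.142 -0.    -0.004] 56.00789788108017 [608.3 266.5 300.4]
blue (215, 154, 212, 136) [544.6 270. ] 49.9 [515.5 206.5] [596.5 333. ]
yel (226, 355, 371, 43) [510. 238.] 40.8 [514.4 167.1] [532.3 303.4]
yel (437, 309, 23, 62) [537.6 227.9] 9.2 [525.8 219.3] [550.2 228.3]
yel (256, 222, 139, 100) [559.  266.8] 19.9 [545.6 243.1] [580.8 290.6]
(196, 292, 43, 49) [247. 154.] [368. 263.]
(192, 236, 29, 18) [466. 208.] [510. 280.]
(91, 0, 131, 43) [1027.  231.] [1144.  574.]
```

View pics/c7.png

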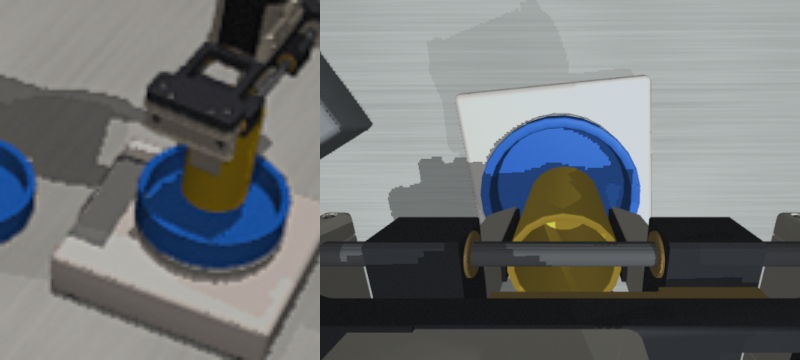

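The composite shows the beaker just above the dish and centred. The wrist camera puts the dish at (531.5,270) against the tool at (531,267.5). Nudging y and lowering.

```bash
python3 -m creep '0 0.0015 -0.006 0 0 0 0;0 0 -0.008 0 0 0 0;0 0 -0.006 0 0 0 0;0 0 -0.003 0 0 0 0;0 0 -0.001 0 0 0 0;0 0 0 0 0 0 0;0 0 0 0 0 0 0' && python3 -m creep '0 0 -0.001 0 0 0 0;0 0 0 0 0 0 0;0 0 0 0 0 0 0' && python3 -m creep '0 0 -0.001 0 0 0 0;0 0 0 0 0 0 0;0 0 0 0 0 0 0'
```

```text
time: 17.1
tool_pos: [530.9, 269.6, 185.3]
tcp_rot: [3.142, -0.0, -0.003]
contact_force: [-0.1, 0.5, -2.1]
grip_width: 56.7
finger_force: 30.0
time: 17.35
tool_pos: [530.9, 269.5, 184.4]
tcp_rot: [3.142, -0.0, -0.003]
contact_force: [-0.4, 0.4, -0.9]
grip_width: 56.3
finger_force: 30.0
time: 17.6
tool_pos: [530.8, 269.5, 183.2]
tcp_rot: [3.141, 0.0, -0.003]
contact_force: [-0.2, 0.1, -0.9]
grip_width: 56.5
finger_force: 30.0
```

```bash
python3 -m creep '0 0 -0.0005 0 0 0 0;0 0 0 0 0 0 0;0 0 0 0 0 0 0' && python3 -m creep '0 0 -0.0005 0 0 0 0;0 0 0 0 0 0 0;0 0 0 0 0 0 0'
```

```text
time: 17.85
tool_pos: [530.9, 269.6, 182.8]
tcp_rot: [-3.142, -0.0, -0.003]
contact_force: [0.7, 0.1, -0.5]
grip_width: 56.1
finger_force: 30.0
time: 18.1
tool_pos: [530.8, 269.6, 182.8]
tcp_rot: [-3.142, -0.0, -0.003]
contact_force: [-1.4, 0.1, 4.1]
grip_width: 56.3
finger_force: 30.0
```

Contact. Releasing, rising and checking.

```bash
python3 -m creep '0 0 0 0 0 0 65;0 0 0 0 0 0 75;0 0 0 0 0 0 90;0 0 0 0 0 0 90;0 0 0 0 0 0 90;0 0 0 0 0 0 90;0 0 0 0 0 0 90;0 0 0 0 0 0 90' && python3 -m creep '0 0 0.01 0 0 0 90;0 0 0.02 0 0 0 90;0 0 0.03 0 0 0 90;0 0 0.03 0 0 0 90;0 0 0.03 0 0 0 90;0 0 0.02 0 0 0 90;0 0 0 0 0 0 90' && python3 -m creep '-0.02 -0.03 0 0 0 0 90;-0.02 -0.03 0 0 0 0 90;-0.02 -0.03 0 0 0 0 90;-0.01 -0.03 0 0 0 0 90;-0.01 -0.03 0 0 0 0 90;0 -0.03 0 0 0 0 90;0 -0.03 0 0 0 0 90;0 0 0 0 0 0 90'; python3 - <<'E'
from h import *
im,ci=grab("scene"); a=cv2.resize(im[70:210,310:470,::-1],None,fx=2.5,fy=2.5)
im,ci=grab("top"); b=cv2.resize(im[180:320,150:310,::-1],None,fx=2.5,fy=2.5); cv2.imwrite("pics/f.png",np.hstack([a,b]))
for k,z in((BLUE,98),(YEL,163)):
  for c in blobs(cv2.inRange(hsv(im),*k)):
    P=onplane(ci,c,z); print(cv2.boundingRect(c),circ(P)[0].round(1),P.min(0).round(),P.max(0).round())
E
```

```text
time: 18.77
tool_pos: [530.8, 269.5, 182.2]
tcp_rot: [3.141, 0.0, -0.003]
contact_force: [-0.4, -1.4, 0.1]
grip_width: 82.8
finger_force: 0.0
time: 19.35
tool_pos: [532.1, 270.0, 328.5]
tcp_rot: [-3.138, -0.01, -0.003]
contact_force: [0.6, 0.7, 1.1]
grip_width: 82.6
finger_force: 0.0
time: 20.02
tool_pos: [450.5, 55.7, 322.5]
tcp_rot: [3.14, -0.0, -0.007]
contact_force: [-0.5, -0.2, 0.0]
grip_width: 82.9
finger_force: 0.0
(219, 293, 20, 29) [327.7 181.6] [296. 154.] [366. 203.]
(189, 293, 20, 42) [313.1 241.3] [262. 233.] [365. 279.]
(172, 204, 47, 50) [529.6 275.7] [466. 215.] [593. 333.]
(91, 0, 131, 43) [1087.2  400.6] [1027.  231.] [1144.  574.]
(180, 215, 29, 23) [526.8 260.9] [501. 225.] [555. 294.]
```

View pics/f.png

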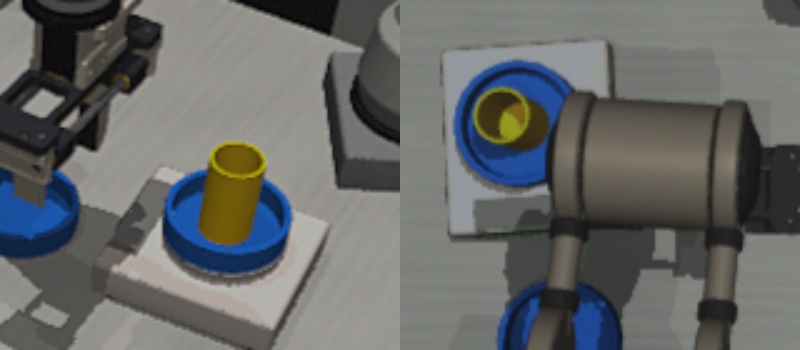

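The beaker stands upright in the dish: beaker at about (528,266), dish at (529.5,268). The gripper is clear, so I'm handing in.

```bash
python3 -m creep '0 0 0 0 0 0 90;0 0 0 0 0 0 90;0 0 0 0 0 0 90' >/dev/null; python3 -c "from plant import order; print(order.close_job())"
```

```text
the job is handed in; nothing more can be done
None
```

I handed the job in at about 20 s of the 64 s: the blue dish is flat on the platform and the yellow beaker upright in it, each within about 3 mm of centre by the camera and let go; no verdict was returned.

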